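Clear the glue bottle and shut the drop-front chest

TASK

The tool chest cannot be shut because a glue bottle stands on its lowered front flap and the blue tray sticks out. First stand the glue bottle upright on the round cork mat; then, with the flap still lying open, slide the tray fully home against the chest's back wall; then swing the flap up until it is fully shut. Do not knock the bottle over, and leave the other things on the bench where they are.

Things in the scene. Friction and masses are not known exactly. Their poses are not given: they have to be found in the camera images.
- chest: Dark wood tool chest fixed to the bench, no lid (open from above), 200 deep (its x), 240 wide (its y), 194 high. Origin at the centre of its underside; its front, with the flap, faces its own -x. Inner floor at z 54 mm; side walls 12 mm thick (216 mm between them) from x -100 to +100 mm, back wall's inner face at x = +88 mm.
- flap (a joint): The chest's front flap, a 140 x 240 x 12 mm panel hinged along its lower edge. 0 rad = lying open, level, its upper face flush with the chest floor (55 mm above the bench, empty space under it); 1.571 = upright and fully shut, a hard stop. Its hinge has friction: it stays at any angle where it is left, and takes about 5 N at the bar to lift.
- flap_hinge (a point): Middle of the flap's hinge line, which runs along the chest's y, at chest (-100, 0, 55) mm.
- flap_bar (a point): Middle of the brass pull bar on the flap's free edge: round, 10 mm thick, 110 mm long, parallel to the hinge, in the flap's plane, 30 mm clear of the flap's edge, with a 10 mm post at each end. 175 mm from the hinge; at flap 0 it lies at chest (-275, 0, 49) mm, at 1.571 it stands at chest (-106, 0, 230) mm.
- tray: Blue tray of light wood bridge blanks (fixed in it), 160 deep (its x), 170 wide, 36 high, walls 7 mm, about 0.35 kg. Origin at the centre of its underside; its x points roughly as the chest's x, its front face at its x = -80 mm. It lies on the chest floor and sticks out 30 to 50 mm over the flap. Fully home, it touches the back wall and its origin is at chest x = +8 mm.
- glue: White glue bottle with an orange label and red nozzle, 54 mm diameter, straight-sided up to 83 mm, 118 mm high in all, about 0.16 kg, standing on the flap in front of the tray. Origin at the centre of its underside, z up.
- mat: Round cork mat, 120 mm diameter, 5 mm thick, fixed to the bench. Origin at the centre of its underside.
- mug: Blue mug, 80 mm diameter, 90 high; bystander. Origin at the centre of its underside.
- jar: Amber jar with a steel cap, 60 mm diameter, 85 high; bystander. Origin at the centre of its underside.
- driver: Screwdriver with an orange handle, 200 mm long, lying along its x; bystander.
- offcut: Light wood offcut, 70 x 40 x 28 mm; bystander. Origin at the centre of its underside.
- clampblock: Dark wood 50 mm block, 30 high, with a cork knob on top (65 mm in all); bystander. Origin at the centre of its underside.
Things that resemble listed ones, but are neither listed nor needed, are in the scene too. Of the things like the mat, leave any that is green, purple or red; of the rest the smaller one is meant.

How it is judged:
By the outcome, as a careful person would: the job done as asked, in the order asked, and still so for the second after the job is handed in, with the robot touching nothing.
It also fails if it takes over 61 s, if anything falls off the work surface, if the arm or the gripper's body presses on something with over 40 N, if the wrist force passes 120 N, or if a joint passes its speed limit or range.

ROBOT

A 6-joint arm with a two-finger parallel gripper is mounted at the origin on the work surface. World frame = base frame: x ahead of the robot, y to its left, z up, the work surface at z = 0. Lengths are in mm, angles in rad, forces in N, time in s.
With the tool pointing down it reaches from about 350 to 725 mm from the base axis. Payload 4.3 kg.
Tool frame: the origin (TCP) lies between the finger pads; the fingertips stand 11 mm ahead of it and the grasp point (between the pads) lies 8 mm behind it; z points along the fingers, y is the line along which they close (so a half turn about z gives the same grasp; the last joint's range is limited). The gripper opens to 85 mm and grips with 20 to 120 N. Pads are 22 mm wide; open, the fingers measure 114 mm over their backs; the gripper's body (76 mm by 85 mm) begins 54 mm behind the grasp point. The pads swing forward as they close: fully open they stand 13 mm farther back than shut.
Start: joints at [1.074, 0.377, 0.081, 1.274, 0, 1.46], TCP at [216.915, 532.554, 242.329] pointing down, gripper open.
Joint ranges: [-2.72, 2.72], [-0.84, 1.66], [-1.02, 1.22], [-1.77, 2.12], [-1.37, 1.28], [-3.14, 3.14]. Speed limits (rad/s): [2.57, 2.57, 3.14, 3.14, 3.14, 3.14].

INTERFACE

Orientations are given as a rotation vector (axis times angle).
In Python, from rig import get_obs, snapshot, camera_params, sign_off gives the robot as it stands.
- The arm moves only by the tool play_rows, never from a script. Its argument "targets" is text: rows parted by semicolons, each of 7 numbers parted by spaces: the turn, a rotation vector about the tool's x, y, z in rad, then the shift along the tool's x, y, z in mm, then the opening, from -1 (shut) to 1 (fully open). A call has 1 to 12 rows; each row shifts and turns the commanded pose from where the row before left it, along the tool's axes as they then stand; what a row does not reach is not made up. A row lasts 1/12 s, in which the tool goes at most 41.7 mm and 7.16 degrees, less where a joint would pass 70% of its speed; a pose out of reach is approached as far as the arm can. A call with a gripper value outside its range is refused whole. The fingers move at their own pace and stop on an object; the grip force is fixed at half the most. Time passes only in rows, so rows that do not move let the fingers close. It gives the time, the measured TCP pose, the force, the opening and the grip force at its end, in the units of the state.
- get_obs(): the state, without advancing time (a new reading comes with each control period).
- snapshot(name): name is "side" or "top" or "wrist"; returns the picture (384x512x3 uint8, red, green, blue); there is no depth.
- camera_params(name): a dict with "camera_matrix" (3x3 intrinsics, pixels), "view" (4x4, takes a point from world to camera coordinates). Camera axes: x right, y down, z forward; pixel columns grow to the right and rows downward; lengths in mm; the calibration is good to about 2 mm. The wrist camera is an equidistant fisheye: a pixel r from the principal point sees the ray r / f radians off the axis. A picture is of the moment at which its call begins: read the wrist's pose just before it. camera_params takes no time and is no camera call; for the wrist camera it gives the pose at the moment of the call.
- sign_off(): hands the job in; it is judged then, once.
The state is a dict: "time": time; "q": joint angles; "qd": joint speeds; "joint_torque": joint torques, N m; "tcp_pos": TCP position; "orientation": TCP orientation; "ft_force": force on the tool from outside, world axes, zero at the start; "moment": the same for the moment, N m; "gripper_width": opening from 0.0 (shut) to 1.0 (fully open); "grasp_force": force on a finger pad.
Only numpy, scipy, OpenCV 4.12 (cv2) and the standard library are available. Lean on these libraries where they do the work, as an engineer would, in place of code of your own. Each camera call takes 0.05 s, during which the arm holds its last target. There are 200 camera calls.

## Working session

There is one attempt and no reset: what is moved stays moved. The work goes in short steps, Python scripts to look and compute and a tool call to move; the robot and the scene stay as the last step left them, time stands still between calls to the robot, and variables do not carry over. Pictures are saved under pics/ and viewed, at most 10 in all, crops included, and the job is handed in when it is done.

Besides the shell and the picture viewer there is one more tool, called in YAML: its name, and indented under it one key for each argument. play_rows: Moves the arm, as the interface text tells. Its arguments: {"type":"object","properties":{"targets":{"type":"string"}},"required":["targets"]}

```bash
mkdir -p pics; ls
python3 - <<'E'
from rig import *
import cv2,numpy as np
for n in("top","side"):
    im=snapshot(n); cv2.imwrite(f"pics/{n}0.png",im[:,:,::-1]); p=camera_params(n); print(n,np.round(p["camera_matrix"],1).tolist(),np.round(p["view"],3).tolist())
o=get_obs(); print(o)
a=cv2.imread("pics/top0.png");b=cv2.imread("pics/side0.png")
E
```

```text
pics
top [[487.1, 0.0, 254.8], [0.0, 487.1, 189.1], [0.0, 0.0, 1.0]] [[-0.001, -1.0, 0.025, -113.503], [-0.981, -0.004, -0.195, 490.213], [0.195, -0.024, -0.981, 1228.182], [0.0, 0.0, 0.0, 1.0]]
side [[457.4, 0.0, 252.3], [0.0, 457.4, 184.7], [0.0, 0.0, 1.0]] [[0.994, -0.109, -0.006, -516.934], [-0.075, -0.635, -0.769, 26.583], [0.08, 0.764, -0.64, 1496.558], [0.0, 0.0, 0.0, 1.0]]
{'time': 0.1, 'q': array([ 1.07372303e+00,  3.77984343e-01,  7.97982177e-02,  1.27435351e+00,
       -1.09345979e-05,  1.46049864e+00]), 'qd': array([ 0.00070263, -0.00254143,  0.00278667,  0.0020114 ,  0.00037232,
        0.00104318]), 'joint_torque': array([ 9.93588401e-04, -4.64690351e+01,  2.70583427e+01,  1.20569303e-02,
       -1.45121862e-04,  1.91237852e-06]), 'tcp_pos': array([216.63401401, 532.05706614, 241.47247946]), 'orientation': array([-6.03667467e-01, -3.08252712e+00,  2.61778098e-03]), 'ft_force': array([-0.2478243 , -0.17453398, -0.13298935]), 'moment': array([ 8.52767241e-05,  2.03852170e-02, -1.17175318e-02]), 'grasp_force': 0.0, 'gripper_width': 0.9983221437952792}
```

View pics/top0.png

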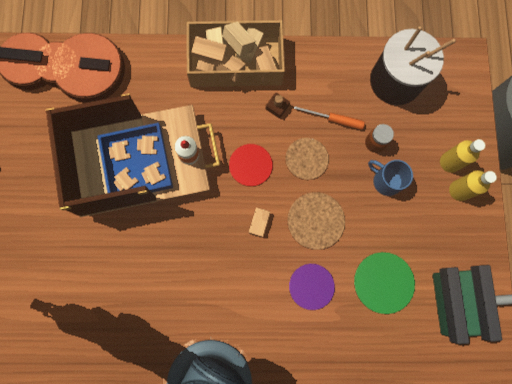

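View pics/side0.png

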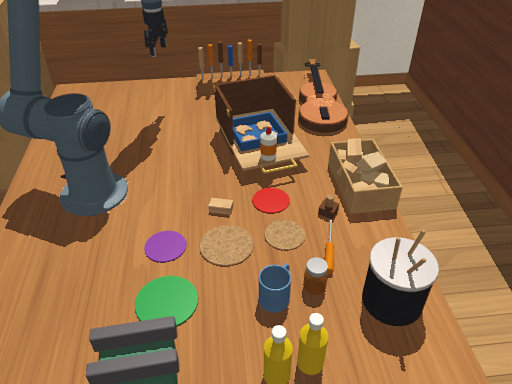

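The top view shows the chest at (110,155), front facing image right, with the flap and brass bar at (213,145). The glue's red nozzle is at (185,146). Mat candidates are cork (307,158) small, cork (316,220) large, red (250,165), purple (312,287) and green (384,282). By the description it's the small cork one at (307,158). The only white bottle with a red nozzle is at (185,148), and the yellow bottles are at (460,157) and (472,186).

```bash
cat > h.py <<'E'
import numpy as np,cv2
from rig import *
def ray(n,u,v,P=None):
    p=P or camera_params(n);K=np.array(p["camera_matrix"]);V=np.array(p["view"])
    d=V[:3,:3].T@np.linalg.solve(K,[u,v,1.]); return -V[:3,:3].T@V[:3,3],d
def onz(n,u,v,z):
    c,d=ray(n,u,v);return c+d*(z-c[2])/d[2]
def proj(n,X):
    p=camera_params(n);V=np.array(p["view"]);x=V[:3,:3]@X+V[:3,3];x=np.array(p["camera_matrix"])@x;return x[:2]/x[2]
def cross(a,b):
    (c1,d1),(c2,d2)=ray(*a),ray(*b);A=np.c_[d1,-d2];t=np.linalg.lstsq(A,c2-c1,rcond=None)[0]
    p,q=c1+d1*t[0],c2+d2*t[1];return (p+q)/2,np.linalg.norm(p-q)
def blob(im,lo,hi,box):
    x0,y0,x1,y1=box;m=cv2.inRange(cv2.cvtColor(im[y0:y1,x0:x1],cv2.COLOR_BGR2HSV),lo,hi)
    cs=cv2.findContours(m,cv2.RETR_EXTERNAL,cv2.CHAIN_APPROX_NONE)[0]
    c=max(cs,key=cv2.contourArea);return c+np.array([x0,y0]),m
E
python3 - <<'E'
from h import *
t=cv2.imread("pics/top0.png");s=cv2.imread("pics/side0.png")
# red nozzle
for n,im,b in(("top",t,(165,125,205,165)),("side",s,(255,120,285,150))):
    c1,_=blob(im,(0,150,60),(6,255,255),b);print(n,"noz",c1.reshape(-1,2).mean(0),c1.reshape(-1,2).min(0),c1.reshape(-1,2).max(0))
# cork mat
hsv=cv2.cvtColor(t,cv2.COLOR_BGR2HSV);print("cork",hsv[155:160,300:303].reshape(-1,3)[:4].tolist(),"wood",hsv[195,300],hsv[120,335])
A=cv2.resize(t[85:225,40:240],None,fx=4,fy=4,interpolation=cv2.INTER_CUBIC)
cv2.imwrite("pics/chest.png",A)
B=cv2.resize(t[130:190,275:340],None,fx=6,fy=6);C=cv2.resize(s[70:190,205:325],None,fx=4,fy=4,interpolation=cv2.INTER_CUBIC)
h=max(B.shape[0],C.shape[0]);D=np.zeros((480,390+480-80,3),np.uint8)[:, :800];D[:360,:310]=B[:,40:350];D[:,310:790]=C
cv2.imwrite("pics/sidechest.png",D)
E
```

```text
top noz [184.31578947 143.89473684] [181 141] [188 147]
side noz [268.2 130.2] [266 127] [270 133]
cork [[14, 128, 175], [15, 137, 170], [15, 135, 172], [14, 130, 169]] wood [ 12 157 169] [ 10 193 172]
```

View pics/chest.png

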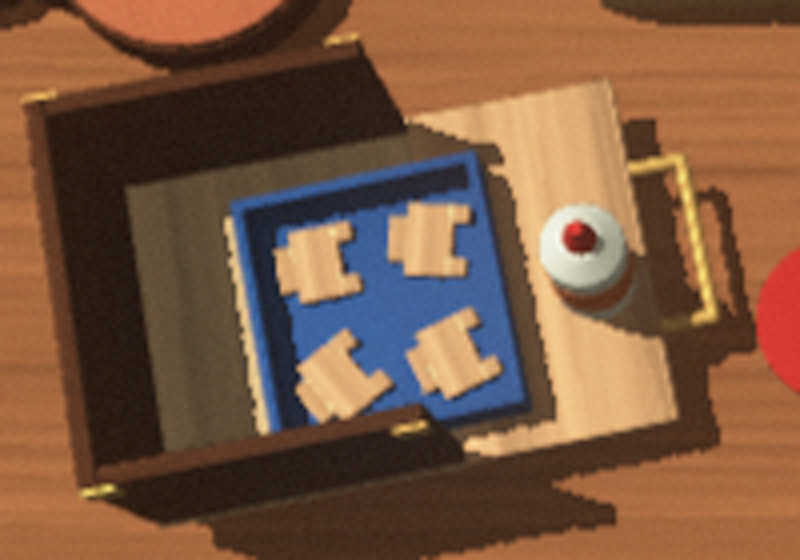

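View pics/sidechest.png

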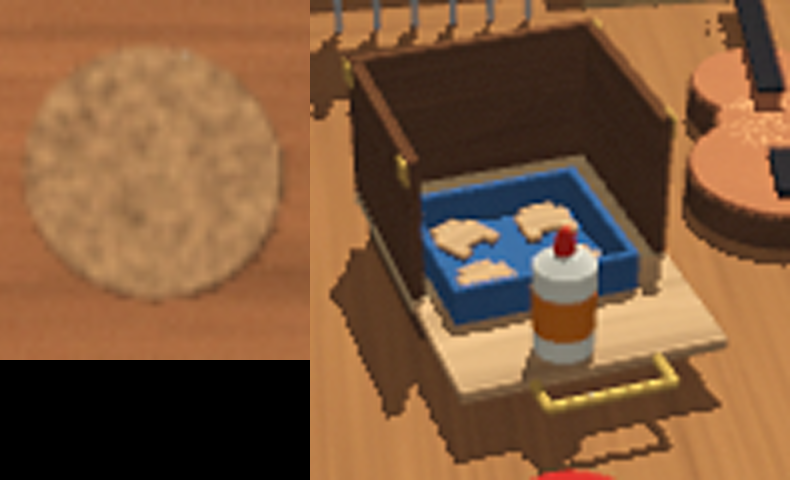

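The crop shows flap corners at (191,105) and (209,190), bar corners at (211,124) and (218.5,164.5), and tray front corners at (159,124) and (172,187). The small brown cork mat has its centre near (307,159). All of it agrees with the description.

Run:
```python
from h import *
np.set_printoptions(precision=1,suppress=True)
def T(x,y,z): return onz("top",40+(x+.5)/4-.5,85+(y+.5)/4-.5,z)
f1,f2=T(605,82,55),T(678,418,55);print("flap",f1,f2,np.linalg.norm(f1-f2))
b1,b2=T(683,157,49),T(714,318,49);print("bar",b1,b2,np.linalg.norm(b1-b2))
k1,k2=T(25,98,194),T(82,492,194);print("back",k1,k2,np.linalg.norm(k1-k2))
r1,r2,r3=T(475,155,90),T(528,408,90),T(232,205,90);print("tray",r1,r2,r3,np.linalg.norm(r1-r2),np.linalg.norm(r1-r3))
P=np.array([f1,f2,k1,k2])[:,:2];L=np.array([[-240,120],[-240,-120],[100,120],[100,-120]])
# note which side is +y: chest x = image left = world +y -> chest y = image down/-world x...
for L in(L,L*[1,-1]):
    M=np.linalg.svd((L-L.mean(0)).T@(P-P.mean(0)));R=(M[0]@M[2]).T
    print(np.linalg.det(R),np.linalg.norm((L-L.mean(0))@R.T-(P-P.mean(0)),axis=1))
    if np.linalg.det(R)>0:
        o=P.mean(0)-R@L.mean(0);print("chest",o,"yaw",np.arctan2(R[1,0],R[0,0]))
        for n,q in(("bar",(b1+b2)/2),("r1",r1),("r2",r2),("r3",r3)):print(n,R.T@(q[:2]-o))
        print("barexp",R@[-275,0]+o, "tray home front",R@[-72,0]+o)
print("noz",cross(("top",184.3,143.9),("side",268.2,130.2)))
g=(cross(("top",184.3,143.9),("side",268.2,130.2)))[0];print("glue chest",R.T@(g[:2]-o))
# bottle bottom in side view, x of bottle axis ~ crop 565
S=lambda x,y:(205+(x-310+.5)/4-.5,70+(y+.5)/4-.5)
print("bottle front bottom",onz("side",*S(565,362),55),onz("top",184.3,143.9,115))
print("mat",onz("top",307.2,158.7,5))
for n,u,v,z in(("mug",395,178,90),("jar",381,133,85),("offcut",260,222,28),("clamp",278,105,65),("drv",330,118,10),("red",250,165,0)):print(n,onz("top",u,v,z))
```

```text
flap [719.4  59.3  55. ] [488.7   6.3  55. ] 236.67851909685143
bar [668.9   6.4  49. ] [557.4 -15.9  49. ] 113.63203977882719
back [653.2 386.4 194. ] [416.8 334.9 194. ] 241.9240637792863
tray [655.2 138.2  90. ] [487.9  98.6  90. ] [620.4 292.6  90. ] 172.02011325180945 158.24617545171625
-0.9999999999999992 [4.8 1.2 2.7 2.8]
0.9999999999999992 [4.8 1.2 2.7 2.8]
chest [554.8 265.2] yaw 1.7825945125907467
bar [-276.1   -0.3]
r1 [-145.2  -71.5]
r2 [-148.7  100.5]
r3 [ 13.  -69.9]
barexp [612.6  -3.7] tray home front [569.9 194.8]
noz (array([579.9,  61.1, 158.4]), np.float64(0.27200583557829816))
glue chest [-204.8   18.3]
bottle front bottom [578.8  37.1  55. ] [592.9  66.6 115. ]
mat [ 585.2 -258.7    5. ]
mug [ 512.7 -472.2   90. ]
jar [ 634.8 -443.8   85. ]
offcut [ 406.3 -127.1   28. ]
clamp [ 717.8 -175.1   65. ]
drv [ 701.8 -324.6   10. ]
red [ 567.8 -101.     0. ]
```

play_rows:
  targets: "0 0 0.1215 0 0 0 1;0 0 0.1215 0 0 0 1;0 0 0.1215 0 0 0 1;0 0 0.1215 0 0 0 1;0 0 0.1215 0 0 0 1;0 0 0.1215 0 0 0 1;0 0 0.1215 0 0 0 1;0 0 0.1215 0 0 0 1;0 0 0 0 0 0 1"

```text
time: 0.85
tcp_pos: [216.7, 532.2, 241.8]
orientation: [1.976, 2.442, -0.002]
ft_force: [0.0, 0.0, 0.0]
gripper_width: 1.001
grasp_force: 0.0
```

```bash
cat >> h.py <<'E'
from scipy.spatial.transform import Rotation as Ro
def st(*tg):
    o=get_obs();R=Ro.from_rotvec(o["orientation"]).as_matrix()
    print("t",round(o["time"],2),"p",o["tcp_pos"].round(1),"yang",np.arctan2(R[1,1],R[0,1]).round(3),"z",R[:,2].round(3),"q",o["q"].round(2),"F",o["ft_force"].round(1),"w",round(o["gripper_width"],2),"g",round(o["grasp_force"],1))
    p=o["tcp_pos"]
    for t in tg:
        print("to",t,"delta tool",(R.T@(np.array(t)-p)).round(1));p=np.array(t)
CR=np.array([[np.cos(1.7826),-np.sin(1.7826)],[np.sin(1.7826),np.cos(1.7826)]]);CO=np.array([554.8,265.2])
def ch(x,y,z): return [*(CR@[x,y]+CO),z]
def inch(p): return CR.T@(np.array(p)[:2]-CO)
E
python3 -c "
from h import *
st((580,61,241),(580,61,121))"
```

```text
t 0.85 p [216.7 532.2 241.8] yang 0.21 z [-0.001 -0.001 -1.   ] q [ 1.07  0.38  0.08  1.27 -0.    2.43] F [0. 0. 0.] w 1.0 g 0.0
to (580, 61, 241) delta tool [-536.6  257.     1.1]
to (580, 61, 121) delta tool [1.0e-01 1.0e-01 1.2e+02]
```

play_rows:
  targets: "0 0 0 -22.4 10.7 0 1;0 0 0 -22.4 10.7 0 1;0 0 0 -22.4 10.7 0 1;0 0 0 -22.4 10.7 0 1;0 0 0 -22.4 10.7 0 1;0 0 0 -22.4 10.7 0 1;0 0 0 -22.4 10.7 0 1;0 0 0 -22.4 10.7 0 1;0 0 0 -22.4 10.7 0 1;0 0 0 -22.4 10.7 0 1;0 0 0 -22.4 10.7 0 1;0 0 0 -22.4 10.7 0 1"

```text
time: 1.85
tcp_pos: [399.4, 295.6, 242.1]
orientation: [-1.969, -2.447, 0.001]
ft_force: [0.7, 0.8, 0.3]
gripper_width: 1.001
grasp_force: 0.0
```

play_rows:
  targets: "0 0 0 -22.4 10.7 0 1;0 0 0 -22.4 10.7 0 1;0 0 0 -22.4 10.7 0 1;0 0 0 -22.4 10.7 0 1;0 0 0 -22.4 10.7 0 1;0 0 0 -22.4 10.7 0 1;0 0 0 -22.4 10.7 0 1;0 0 0 -22.4 10.7 0 1;0 0 0 -22.4 10.7 0 1;0 0 0 -22.4 10.7 0 1;0 0 0 -22.4 10.7 0 1;0 0 0 0 0 0 1"

```text
time: 2.85
tcp_pos: [568.2, 77.2, 241.6]
orientation: [1.974, 2.442, -0.001]
ft_force: [0.3, -0.1, 0.1]
gripper_width: 0.998
grasp_force: 0.0
```

```bash
python3 -c "
from h import *
st((580,61,241),(580,61,121))
a=snapshot('wrist')[:,:,::-1];cv2.imwrite('pics/w1.png',a)
"
```

```text
t 2.85 p [568.2  77.2 241.6] yang 0.211 z [ 0.001 -0.002 -1.   ] q [ 0.03  0.37  0.07  1.27 -0.    1.39] F [ 0.3 -0.1  0.1] w 1.0 g 0.0
to (580, 61, 241) delta tool [-18.3   8.1   0.6]
to (580, 61, 121) delta tool [ 2.0e-01 -1.0e-01  1.2e+02]
```

View pics/w1.png

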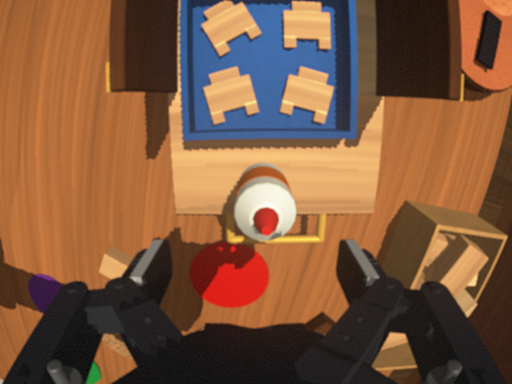

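The wrist view has the bottle nozzle at (265,220), between the open fingers at (155,270) and (360,270). The bar is at (275,240). The tool is square to the chest.

play_rows:
  targets: "0 0 0 -9 4 0 1;0 0 0 -9 4 0 1;0 0 0 0 0 0 1;0 0 0 0 0 20 1;0 0 0 0 0 20 1;0 0 0 0 0 20 1;0 0 0 0 0 20 1;0 0 0 0 0 20 1;0 0 0 0 0 15 1;0 0 0 0 0 5 1;0 0 0 0 0 0 1;0 0 0 0 0 0 1"

```text
time: 3.9
tcp_pos: [577.6, 65.1, 122.9]
orientation: [1.973, 2.445, 0.001]
ft_force: [0.7, -0.4, 0.4]
gripper_width: 1.003
grasp_force: 0.0
```

```bash
python3 -c "
from h import *
st((580,61,121))
a=np.hstack([cv2.resize(snapshot('side')[70:190,195:315],(400,400)),cv2.resize(snapshot('top')[85:205,130:250],(400,400))])[:,:,::-1];cv2.imwrite('pics/g1.png',a)
"
```

```text
t 3.9 p [577.6  65.1 122.9] yang 0.213 z [ 0.  0. -1.] q [ 0.    0.45 -0.13  1.    0.    1.36] F [ 0.7 -0.4  0.4] w 1.0 g 0.0
to (580, 61, 121) delta tool [-4.5  1.5  1.9]
```

View pics/g1.png

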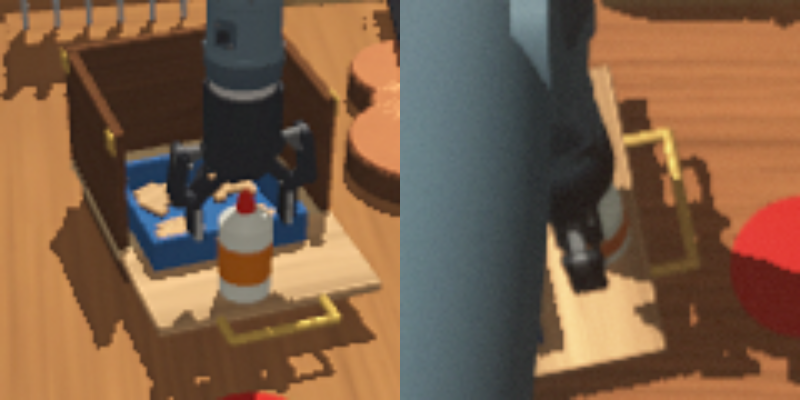

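The side crop has the fingertips at (198,235) and (285,220), straddling the bottle (245,240). They could be slightly behind its axis, so I'll check by projection.

```bash
python3 -c "
from h import *
u=np.array([np.cos(.213),np.sin(.213),0])
for y in (45,65,85):
  for s in(-49,49):
    print(y,s,((proj('side',np.array([577.6,y,125])+s*u)-[195,70])/.3).round(0))
print(((proj('side',np.array([580,61,173]))-[195,70])/.3).round(0), ((proj('top',np.array([580,61,173]))-[130,85])/.3).round(0))
"
```

```text
45 -49 [196. 248.]
45 49 [290. 229.]
65 -49 [194. 236.]
65 49 [287. 218.]
85 -49 [192. 225.]
85 49 [284. 207.]
[244. 188.] [179. 191.]
```

play_rows:
  targets: "0 0 0 -4.5 1.5 1 1;0 0 0 0 0 0 1;0 0 0 0 0 0 -1;0 0 0 0 0 0 -1;0 0 0 0 0 0 -1;0 0 0 0 0 0 -1;0 0 0 0 0 0 -1;0 0 0 0 0 0 -1;0 0 0 0 0 0 -1;0 0 0 0 0 0 -1;0 0 0 0 0 0 -1;0 0 0 0 0 0 -1"

```text
time: 5.0
tcp_pos: [580.4, 60.7, 122.0]
orientation: [1.973, 2.443, 0.001]
ft_force: [0.4, 0.3, 5.4]
gripper_width: 0.613
grasp_force: 62.4
```

```bash
python3 -c "
from h import *
st((580,61,220),(585,-259,220),(585,-259,75))"
```

```text
t 5.0 p [580.4  60.7 122. ] yang 0.212 z [ 0.001 -0.    -1.   ] q [-0.    0.45 -0.12  0.99 -0.    1.35] F [0.4 0.3 5.4] w 0.61 g 62.4
to (580, 61, 220) delta tool [  0.4  -0.2 -98. ]
to (585, -259, 220) delta tool [-313.9  -62.4    0. ]
to (585, -259, 75) delta tool [  0.   -0.2 145. ]
```

play_rows:
  targets: "0 0 0 0 0 -5 -1;0 0 0 0 0 -12 -1;0 0 0 0 0 -20 -1;0 0 0 0 0 -20 -1;0 0 0 0 0 -20 -1;0 0 0 0 0 -15 -1;0 0 0 0 0 -6 -1;0 0 0 0 0 0 -1;0 0 0 -6 -1.2 0 -1;0 0 0 -14 -2.8 0 -1;0 0 0 -21 -4.2 0 -1;0 0 0 -21 -4.2 0 -1"

```text
time: 6.0
tcp_pos: [579.8, -3.9, 217.6]
orientation: [-1.972, -2.443, 0.003]
ft_force: [-0.4, -0.3, -0.2]
gripper_width: 0.61
grasp_force: 62.9
```

play_rows:
  targets: "0 0 0 -25 -5 0 -1;0 0 0 -25 -5 0 -1;0 0 0 -25 -5 0 -1;0 0 0 -25 -5 0 -1;0 0 0 -25 -5 0 -1;0 0 0 -25 -5 0 -1;0 0 0 -25 -5 0 -1;0 0 0 -25 -5 0 -1;0 0 0 -21 -4 0 -1;0 0 0 -14 -3 0 -1;0 0 0 -6 -1 0 -1;0 0 0 0 0 0 -1"

```text
time: 7.0
tcp_pos: [583.9, -249.7, 218.2]
orientation: [-1.976, -2.441, 0.0]
ft_force: [0.8, 0.1, -1.5]
gripper_width: 0.61
grasp_force: 62.9
```

```bash
python3 -c "
from h import *
st((585,-259,220),(585,-259,75))
# refined mat centre
t=cv2.imread('pics/top0.png');c,_=blob(t,(12,80,100),(22,150,255),(275,130,340,190));(x,y),r=cv2.minEnclosingCircle(c);print(x,y,r,cv2.contourArea(c),onz('top',x,y,5))
"
```

```text
t 7.0 p [ 583.9 -249.7  218.2] yang 0.21 z [-0.001  0.001 -1.   ] q [-0.5   0.51  0.23  1.29 -0.    0.86] F [ 0.8  0.1 -1.5] w 0.61 g 62.9
to (585, -259, 220) delta tool [-9.3 -0.8 -1.8]
to (585, -259, 75) delta tool [ -0.2   0.2 145. ]
306.9421081542969 157.69775390625 21.980844497680664 1397.0 [ 588.07840621 -258.05857373    5.        ]
```

play_rows:
  targets: "0 0 0 -5 0.4 5 -1;0 0 0 -4.2 0.3 12 -1;0 0 0 0 0 20 -1;0 0 0 0 0 20 -1;0 0 0 0 0 20 -1;0 0 0 0 0 20 -1;0 0 0 0 0 20 -1;0 0 0 0 0 10 -1;0 0 0 0 0 8 -1;0 0 0 0 0 4 -1;0 0 0 0 0 0 -1;0 0 0 0 0 0 -1"

```text
time: 8.0
tcp_pos: [587.9, -257.2, 81.1]
orientation: [1.973, 2.443, 0.001]
ft_force: [1.0, -0.2, -1.0]
gripper_width: 0.615
grasp_force: 62.9
```

```bash
python3 -c "
from h import *
st((587,-258.5,74))"
```

```text
t 8.0 p [ 587.9 -257.2   81.1] yang 0.212 z [ 0.001 -0.001 -1.   ] q [-0.51  0.59  0.    0.98  0.    0.85] F [ 1.  -0.2 -1. ] w 0.62 g 62.9
to (587, -258.5, 74) delta tool [-1.1 -1.2  7.1]
```

play_rows:
  targets: "0 0 0 0 0 3 -1;0 0 0 0 0 2 -1;0 0 0 0 0 1 -1;0 0 0 0 0 1 -1;0 0 0 0 0 0 -1;0 0 0 0 0 0 -1"

```text
time: 8.5
tcp_pos: [587.2, -257.1, 73.3]
orientation: [-1.974, -2.444, -0.0]
ft_force: [1.2, 0.0, -0.4]
gripper_width: 0.61
grasp_force: 62.9
```

play_rows:
  targets: "0 0 0 0 0 1 -1;0 0 0 0 0 0 -1;0 0 0 0 0 0.5 -1;0 0 0 0 0 0 -1"

```text
time: 8.83
tcp_pos: [587.3, -257.2, 72.1]
orientation: [1.974, 2.444, -0.0]
ft_force: [-1.0, 0.2, 0.9]
gripper_width: 0.609
grasp_force: 63.0
```

play_rows:
  targets: "0 0 0 0 0 1 -1;0 0 0 0 0 0 -1;0 0 0 0 0 0 -1;0 0 0 0 0 0 -1"

```text
time: 9.17
tcp_pos: [587.4, -257.4, 72.1]
orientation: [1.973, 2.443, -0.0]
ft_force: [-2.3, 0.1, 7.3]
gripper_width: 0.607
grasp_force: 63.5
```

play_rows:
  targets: "0 0 0 0 0 0 0.4;0 0 0 0 0 0 0.6;0 0 0 0 0 0 0.8;0 0 0 0 0 0 1;0 0 0 0 0 0 1;0 0 0 0 0 0 1;0 0 0 0 0 0 1;0 0 0 0 0 0 1;0 0 0 0 0 -10 1;0 0 0 0 0 -15 1;0 0 0 0 0 -20 1;0 0 0 0 0 -25 1"

```text
time: 10.17
tcp_pos: [586.3, -256.5, 140.8]
orientation: [-1.972, -2.442, 0.0]
ft_force: [1.1, 0.1, -0.3]
gripper_width: 0.997
grasp_force: 0.0
```

play_rows:
  targets: "0 0 0 0 0 -25 1;0 0 0 0 0 -25 1;0 0 0 0 0 -20 1;0 0 0 8 0 0 1;0 0 0 15 0 0 1;0 0 0 20 0 0 1;0 0 0 20 0 0 1;0 0 0 20 0 0 1;0 0 0 20 0 0 1;0 0 0 20 0 0 1;0 0 0 15 0 0 1;0 0 0 0 0 0 1"

```text
time: 11.17
tcp_pos: [557.1, -119.2, 210.8]
orientation: [-1.969, -2.446, -0.001]
ft_force: [-0.8, -0.0, 0.5]
gripper_width: 1.0
grasp_force: 0.0
```

```bash
python3 -c "
from h import *
s=snapshot('side')[:,:,::-1];t=snapshot('top')[:,:,::-1]
for n,im,b in(('top',t,(280,120,340,185)),('side',s,(265,160,310,250))):
    c,_=blob(np.ascontiguousarray(im),(0,150,60),(6,255,255),b);print(n,c.reshape(-1,2).mean(0))
cv2.imwrite('pics/p1.png',np.hstack([cv2.resize(s[150:270,230:350],(400,400)),cv2.resize(t[100:220,240:360],(400,400))]))
p=ch(-215,14,150)
st(p,ch(-215,14,78))"
```

```text
top [311.05555556 147.44444444]
side [275.46590909 200.80681818]
t 11.27 p [ 558.1 -121.9  210.8] yang 0.213 z [ 0. -0. -1.] q [-0.33  0.38  0.    1.19 -0.    1.03] F [ 0.5 -1.2 -0.6] w 1.0 g 0.0
to [np.float64(586.3109290841869), np.float64(52.061403429009744), 150] delta tool [164.1  64.3  60.8]
to [np.float64(586.3109290841869), np.float64(52.061403429009744), 78] delta tool [ 0.  0. 72.]
```

View pics/p1.png

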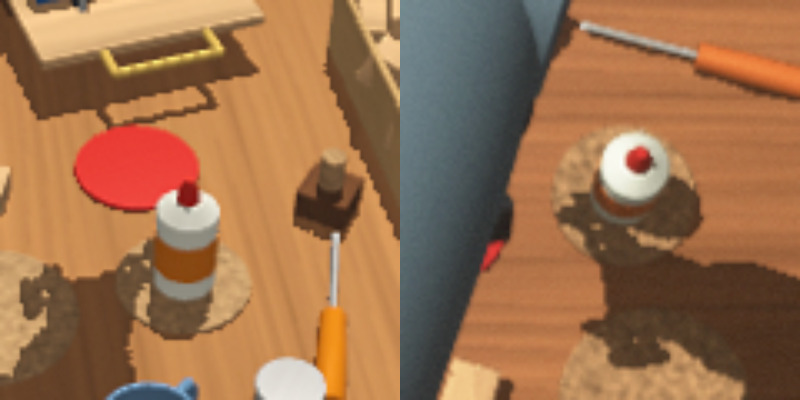

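The glue stands upright on the small cork mat (side (187,240), top (635,165)). Next is the tray push, with the open fingers square to its front.

play_rows:
  targets: "0 0 0 10 4 0 1;0 0 0 20 8 4 1;0 0 0 24 9.4 8 1;0 0 0 24 9.4 8 1;0 0 0 24 9.4 8 1;0 0 0 24 9.4 8 1;0 0 0 20 8 8 1;0 0 0 12 5 8 1;0 0 0 6 1.7 8 1;0 0 0 0 0 0 1;0 0 0 0 0 0 1"

```text
time: 12.18
tcp_pos: [586.1, 51.0, 150.1]
orientation: [-1.974, -2.443, 0.002]
ft_force: [0.8, 0.4, 0.5]
gripper_width: 0.999
grasp_force: 0.0
```

play_rows:
  targets: "0 0 0 0 0 10 1;0 0 0 0 0 20 1;0 0 0 0 0 20 1;0 0 0 0 0 15 1;0 0 0 0 0 10 1;0 0 0 0 0 5 1;0 0 0 0 0 0 1;0 0 0 0 0 0 1"

```text
time: 12.85
tcp_pos: [586.9, 51.2, 71.3]
orientation: [1.974, 2.443, 0.001]
ft_force: [0.1, -0.1, 0.7]
gripper_width: 1.002
grasp_force: 0.0
```

```bash
python3 -c "
from h import *
st(ch(-160,14,70),ch(-84,14,70));print(inch(get_obs()['tcp_pos']))"
```

```text
t 12.85 p [586.9  51.2  71.3] yang 0.211 z [ 0.001  0.    -1.   ] q [-0.02  0.51 -0.18  0.89  0.    1.34] F [ 0.1 -0.1  0.7] w 1.0 g 0.0
to [np.float64(574.7486306464072), np.float64(105.83233660703553), 70] delta tool [55.9 -0.5  1.3]
to [np.float64(558.7716364414752), np.float64(180.1339897257621), 70] delta tool [76. -0. -0.]
[-215.94006762   13.55316712]
```

play_rows:
  targets: "0 0 0 12 0 0 1;0 0 0 15 0 0 1;0 0 0 12 0 0 1;0 0 0 8 0 0 1;0 0 0 7 0 0 1;0 0 0 7 0 0 1;0 0 0 7 0 0 1;0 0 0 7 0 0 1;0 0 0 7 0 0 1;0 0 0 7 0 0 1;0 0 0 7 0 0 1;0 0 0 7 0 0 1"

```text
time: 13.85
tcp_pos: [564.9, 152.9, 70.9]
orientation: [1.974, 2.444, 0.0]
ft_force: [0.1, -1.6, -0.7]
gripper_width: 0.999
grasp_force: 0.8
```

play_rows:
  targets: "0 0 0 6 0 0 1;0 0 0 5 0 0 1;0 0 0 4 0 0 1;0 0 0 3 0 0 1;0 0 0 2 0 0 1;0 0 0 0 0 0 1;0 0 0 0 0 0 1"

```text
time: 14.43
tcp_pos: [560.3, 172.4, 70.5]
orientation: [-1.973, -2.443, -0.001]
ft_force: [-0.1, 0.7, -0.4]
gripper_width: 0.999
grasp_force: 0.0
```

```bash
python3 -c "
from h import *
st();print(inch(get_obs()['tcp_pos']))"
```

```text
t 14.43 p [560.3 172.4  70.5] yang 0.212 z [-0.001  0.001 -1.   ] q [ 0.19  0.5  -0.18  0.88  0.    1.55] F [-0.1  0.7 -0.4] w 1.0 g 0.0
[-91.85900227  14.13189239]
```

Continue in small steps until wall contact.

play_rows:
  targets: "0 0 0 2 0 0 1;0 0 0 2 0 0 1;0 0 0 2 0 0 1;0 0 0 0 0 0 1;0 0 0 0 0 0 1"

```text
time: 14.85
tcp_pos: [559.2, 178.2, 70.7]
orientation: [-1.973, -2.444, -0.001]
ft_force: [-0.4, -0.4, -0.5]
gripper_width: 1.005
grasp_force: 0.0
```

```bash
python3 -c "
from h import *
w=snapshot('wrist')[:,:,::-1];s=snapshot('side')[:,:,::-1]
st();print(inch(get_obs()['tcp_pos']))
cv2.imwrite('pics/t1.png',np.hstack([w,cv2.resize(s[70:166,225:297],(288,384))]))"
```

```text
t 14.95 p [559.4 178.1  70.8] yang 0.212 z [-0.     0.001 -1.   ] q [ 0.2   0.5  -0.18  0.88  0.    1.56] F [-0.7  1.   0.4] w 1.0 g 0.0
[-86.12438148  13.85622811]
```

View pics/t1.png

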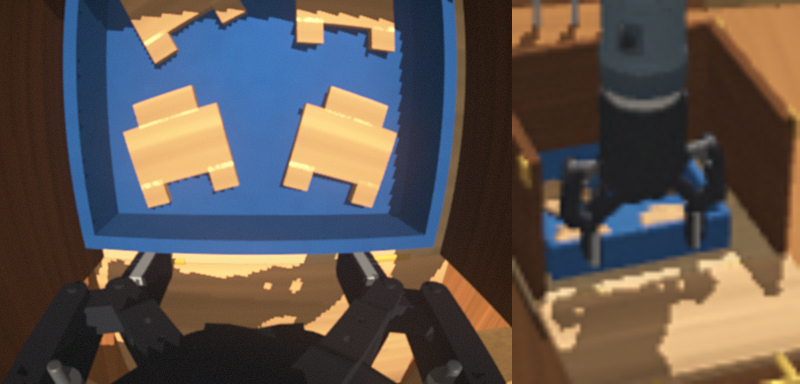

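The tray is square, with the fingers on its front at (150,265) and (355,260). It hasn't reached the wall yet.

play_rows:
  targets: "0 0 0 1.5 0 0 1;0 0 0 1.5 0 0 1;0 0 0 0 0 0 1;0 0 0 0 0 0 1"

```text
time: 15.28
tcp_pos: [558.9, 179.6, 70.9]
orientation: [1.974, 2.442, -0.003]
ft_force: [0.1, -5.3, 0.5]
gripper_width: 0.999
grasp_force: 2.5
```

play_rows:
  targets: "0 0 0 1.5 0 0 1;0 0 0 0 0 0 1;0 0 0 0 0 0 1"

```text
time: 15.53
tcp_pos: [558.9, 179.7, 70.9]
orientation: [1.973, 2.439, -0.006]
ft_force: [-0.1, -9.9, 0.7]
gripper_width: 1.0
grasp_force: 4.6
```

play_rows:
  targets: "0 0 0 1.5 0 0 1;0 0 0 0 0 0 1;0 0 0 0 0 0 1"

```text
time: 15.78
tcp_pos: [558.9, 179.7, 71.0]
orientation: [1.972, 2.437, -0.009]
ft_force: [1.0, -13.5, 0.6]
gripper_width: 1.001
grasp_force: 6.7
```

play_rows:
  targets: "0 0 0 1.5 0 0 1;0 0 0 0 0 0 1;0 0 0 0 0 0 1"

```text
time: 16.03
tcp_pos: [558.9, 179.7, 71.0]
orientation: [1.971, 2.435, -0.012]
ft_force: [1.6, -17.6, 2.7]
gripper_width: 1.001
grasp_force: 8.8
```

The tray stopped against the wall and the force rose to 18 N. Back off, rise and turn for the bar.

play_rows:
  targets: "0 0 0 -6 0 0 1;0 0 0 -8 0 0 1;0 0 0 -15 0 0 1;0 0 0 -20 0 0 1;0 0 0 -20 0 0 1;0 0 0 -15 0 -5 1;0 0 0 -10 0 -12 1;0 0 0 -6 0 -20 1;0 0 0 0 0 -20 1;0 0 0 0 0 -20 1;0 0 0 0 0 -15 1;0 0 0 0 0 -8 1"

```text
time: 17.03
tcp_pos: [580.1, 87.8, 173.2]
orientation: [1.973, 2.443, 0.005]
ft_force: [0.9, 0.0, 0.5]
gripper_width: 1.0
grasp_force: 0.0
```

play_rows:
  targets: "0 0 -0.12 0 0 0 -0.4;0 0 -0.12 0 0 0 -0.4;0 0 -0.12 0 0 0 -0.4;0 0 -0.12 0 0 0 -0.4;0 0 -0.12 0 0 0 -0.4;0 0 -0.12 0 0 0 -0.4;0 0 -0.12 0 0 0 -0.4;0 0 -0.12 0 0 0 -0.4;0 0 -0.12 0 0 0 -0.4;0 0 -0.12 0 0 0 -0.4;0 0 -0.12 0 0 0 -0.4;0 0 -0.12 0 0 0 -0.4"

```text
time: 18.03
tcp_pos: [578.5, 87.8, 170.2]
orientation: [0.138, -3.138, -0.002]
ft_force: [-0.1, 0.1, 0.3]
gripper_width: 0.302
grasp_force: 0.0
```

play_rows:
  targets: "0 0 -0.12 0 0 0 -0.4;0 0 0 0 0 0 -0.4;0 0 0 0 0 0 -0.4"

```text
time: 18.28
tcp_pos: [578.6, 87.6, 170.3]
orientation: [0.311, -3.125, -0.001]
ft_force: [0.8, 0.6, -0.5]
gripper_width: 0.301
grasp_force: 0.0
```

```bash
python3 -c "
from h import *
b=[612.8,-4.3]
st((*b,130),(*b,44))
t=snapshot('top')[:,:,::-1];cv2.imwrite('pics/tr.png',cv2.resize(t[85:225,40:240],None,fx=4,fy=4,interpolation=cv2.INTER_CUBIC))"
```

```text
t 18.28 p [578.6  87.6 170.3] yang 1.769 z [-0.001  0.001 -1.   ] q [ 0.04  0.43 -0.03  1.11  0.   -0.16] F [ 0.8  0.6 -0.5] w 0.3 g 0.0
to (612.8, -4.3, 130) delta tool [-15.4 -96.9  40.2]
to (612.8, -4.3, 44) delta tool [-0.1 -0.1 86. ]
```

View pics/tr.png

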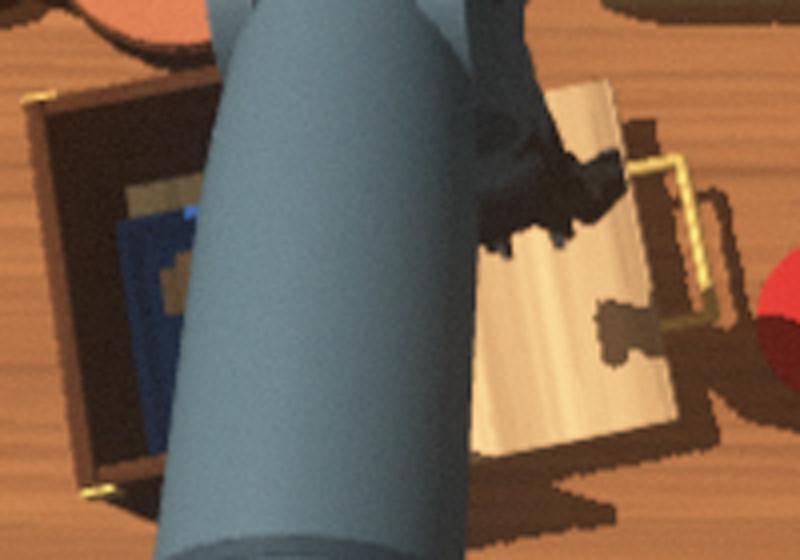

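The top crop shows the tray at the back wall (left edge ~125), with the bar unchanged at (683,157)–(714,318).

play_rows:
  targets: "0 0 0 -2 -8 0 -0.4;0 0 0 -2 -15 5 -0.4;0 0 0 -3 -20 10 -0.4;0 0 0 -3 -20 10 -0.4;0 0 0 -3 -18 10 -0.4;0 0 0 -2.4 -10 5 -0.4;0 0 0 0 -6 0 -0.4;0 0 0 0 0 0 -0.4;0 0 0 0 0 0 -0.4"

```text
time: 19.08
tcp_pos: [613.5, -4.7, 131.2]
orientation: [-0.314, 3.125, 0.001]
ft_force: [-0.1, 0.2, 1.1]
gripper_width: 0.299
grasp_force: 0.0
```

```bash
python3 -c "
from h import *
b=[612.8,-4.3]
st((*b,90),(*b,44))
w=snapshot('wrist')[:,:,::-1];t=snapshot('side')[:,:,::-1];cv2.imwrite('pics/b1.png',np.hstack([w,cv2.resize(t[100:196,235:307],(288,384))]))"
```

```text
t 19.08 p [613.5  -4.7 131.2] yang 1.771 z [ 0.  0. -1.] q [-0.11  0.5  -0.01  1.05  0.   -0.31] F [-0.1  0.2  1.1] w 0.3 g 0.0
to (612.8, -4.3, 90) delta tool [ 0.7  0.5 41.2]
to (612.8, -4.3, 44) delta tool [ 0. -0. 46.]
```

View pics/b1.png

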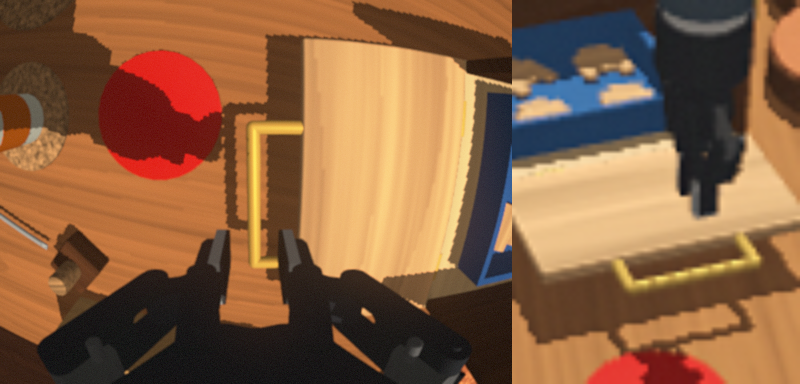

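The wrist view has the bar at column ~256 between the fingers (218 and 290). Its ends are at rows 128 and 263. I'll check that against the predicted bar position.

```bash
python3 -c "
from h import *
p=camera_params('wrist');V=np.array(p['view']);K=np.array(p['camera_matrix'])
for X in((668.9,6.4,49),(557.4,-15.9,49),(612.8,-4.3,49)):
    x=V[:3,:3]@X+V[:3,3];th=np.arctan2(np.hypot(*x[:2]),x[2]);d=x[:2]/np.hypot(*x[:2]);print((K[:2,2]+K[0,0]*th*d).round(1))
"
```

```text
[252.6 264.3]
[253.  125.5]
[253.4 200.2]
```

Matches. Descend and grip.

play_rows:
  targets: "0 0 0 0.7 0.5 10 -0.4;0 0 0 0 0 15 -0.4;0 0 0 0 0 15 -0.4;0 0 0 0 0 15 -0.4;0 0 0 0 0 12 -0.4;0 0 0 0 0 10 -0.4;0 0 0 0 0 5 -0.4;0 0 0 0 0 3 -0.4;0 0 0 0 0 0 -0.4;0 0 0 0 0 0 -0.4"

```text
time: 20.02
tcp_pos: [613.0, -4.2, 46.3]
orientation: [-0.316, 3.125, -0.0]
ft_force: [0.6, -0.4, 0.3]
gripper_width: 0.3
grasp_force: 0.0
```

play_rows:
  targets: "0 0 0 0 0 0 -0.5;0 0 0 0 0 0 -0.6;0 0 0 0 0 0 -0.7;0 0 0 0 0 0 -0.8;0 0 0 0 0 0 -1;0 0 0 0 0 0 -1;0 0 0 0 0 0 -1"

```text
time: 20.6
tcp_pos: [613.2, -5.0, 46.5]
orientation: [-0.315, 3.124, -0.003]
ft_force: [-0.5, -4.0, 4.7]
gripper_width: 0.089
grasp_force: 58.7
```

```bash
python3 -c "
from h import *
st()
print(inch(get_obs()['tcp_pos']))"
```

```text
t 20.6 p [613.2  -5.   46.5] yang 1.772 z [ 0.001 -0.001 -1.   ] q [-0.11  0.57 -0.13  0.86 -0.   -0.31] F [-0.5 -4.   4.7] w 0.09 g 58.7
[-276.48586064   -0.32438709]
```

```bash
python3 -c "
import numpy as np
t=np.radians(np.arange(0,91,7.5));y=-175*np.cos(t)-6*np.sin(t);z=175*np.sin(t)-6*np.cos(t)
print(np.c_[np.diff(y)/2,-np.diff(z)/2].round(1).tolist())"
```

```text
[[0.4, -11.4], [1.8, -11.3], [3.3, -11.0], [4.7, -10.4], [6.0, -9.7], [7.3, -8.9], [8.3, -7.8], [9.3, -6.7], [10.1, -5.4], [10.7, -4.1], [11.1, -2.6], [11.4, -1.1]]
```

play_rows:
  targets: "0 0 0 0.2 0.2 -5.7 -1;0 0 0 0 0.2 -5.7 -1;0 0 0 0 0.4 -11.4 -1;0 0 0 0 1.8 -11.3 -1;0 0 0 0 1.8 -11.3 -1;0 0 0 0 3.3 -11 -1;0 0 0 0 3.3 -11 -1;0 0 0 0 4.7 -10.4 -1;0 0 0 0 4.7 -10.4 -1;0 0 0 0 0 0 -1;0 0 0 0 0 0 -1"

```text
time: 21.52
tcp_pos: [609.1, 14.0, 135.3]
orientation: [-0.314, 3.124, -0.006]
ft_force: [0.9, -6.6, 5.7]
gripper_width: 0.088
grasp_force: 59.2
```

```bash
python3 -c "
from h import *
st()
o=get_obs();x,_=inch(o['tcp_pos']);print(x,o['tcp_pos'][2],'ang',np.degrees(np.arctan2(o['tcp_pos'][2]+2.5-55,-(x+100))+.034),o['moment'])"
```

```text
t 21.52 p [609.1  14.  135.3] yang 1.771 z [ 0.002 -0.004 -1.   ] q [-0.08  0.49 -0.02  1.05 -0.   -0.28] F [ 0.9 -6.6  5.7] w 0.09 g 59.2
-256.98521604810117 135.3033032075974 ang 29.757876472187043 [-1.45780674 -0.01678108  0.09824311]
```

play_rows:
  targets: "0 0 0 0 6 -9.7 -1;0 0 0 0 6 -9.7 -1;0 0 0 0 7.3 -8.9 -1;0 0 0 0 7.3 -8.9 -1;0 0 0 0 8.3 -7.8 -1;0 0 0 0 8.3 -7.8 -1;0 0 0 0 9.3 -6.7 -1;0 0 0 0 9.3 -6.7 -1;0 0 0 0 0 0 -1;0 0 0 0 0 0 -1"

```text
time: 22.35
tcp_pos: [596.7, 72.9, 203.7]
orientation: [-0.313, 3.123, -0.013]
ft_force: [-4.9, -11.8, 15.7]
gripper_width: 0.086
grasp_force: 59.7
```

```bash
python3 -c "
from h import *
st()
o=get_obs();x,_=inch(o['tcp_pos']);print(x,o['tcp_pos'][2],'ang',np.degrees(np.arctan2(o['tcp_pos'][2]+2.5-55,-(x+100))+.034),o['moment'])"
```

```text
t 22.35 p [596.7  72.9 203.7] yang 1.77 z [ 0.004 -0.008 -1.   ] q [ 0.02  0.44  0.08  1.2  -0.01 -0.18] F [ -4.9 -11.8  15.7] w 0.09 g 59.7
-196.83138645457922 203.6515865567727 ang 59.30344289084951 [-2.62709616  0.82429289  0.07700426]
```

play_rows:
  targets: "0 0 0 0 -2.5 -4.5 -1;0 0 0 0 10.1 -5.4 -1;0 0 0 0 10.1 -5.4 -1;0 0 0 0 10.7 -4.1 -1;0 0 0 0 10.7 -4.1 -1;0 0 0 0 0 0 -1;0 0 0 0 0 0 -1"

```text
time: 22.93
tcp_pos: [587.6, 114.8, 225.2]
orientation: [-0.317, 3.125, -0.001]
ft_force: [-3.3, -2.5, 9.3]
gripper_width: 0.085
grasp_force: 60.0
```

```bash
python3 -c "
from h import *
st()
o=get_obs();x,_=inch(o['tcp_pos']);print(x,o['tcp_pos'][2],'ang',np.degrees(np.arctan2(o['tcp_pos'][2]+2.5-55,-(x+100))+.034),o['moment'])"
```

```text
t 22.93 p [587.6 114.8 225.2] yang 1.773 z [ 0.    -0.001 -1.   ] q [ 0.09  0.43  0.12  1.26 -0.   -0.11] F [-3.3 -2.5  9.3] w 0.09 g 60.0
-153.8929034095315 225.22362568876255 ang 74.61918789056625 [-0.92466639  0.64222573  0.11665069]
```

play_rows:
  targets: "0 0 0 0 11.1 -3.6 -1;0 0 0 0 11.1 -3.6 -1;0 0 0 0 11.4 -1.1 -1;0 0 0 0 8 -0.5 -1;0 0 0 0 0 0 -1;0 0 0 0 0 0 -1"

```text
time: 23.43
tcp_pos: [578.5, 156.6, 233.3]
orientation: [0.317, -3.124, -0.003]
ft_force: [-3.2, -0.4, 6.9]
gripper_width: 0.085
grasp_force: 61.8
```

play_rows:
  targets: "0 0 0 0 3 0 -1;0 0 0 0 0 0 -1;0 0 0 0 0 0 -1"

```text
time: 23.68
tcp_pos: [578.2, 158.3, 233.3]
orientation: [0.316, -3.124, 0.001]
ft_force: [-3.8, -3.4, 7.4]
gripper_width: 0.088
grasp_force: 61.8
```

play_rows:
  targets: "0 0 0 0 3 0 -1;0 0 0 0 0 0 -1;0 0 0 0 0 0 -1"

```text
time: 23.93
tcp_pos: [577.7, 160.2, 233.4]
orientation: [0.315, -3.125, 0.004]
ft_force: [-2.9, -5.7, 8.3]
gripper_width: 0.08
grasp_force: 61.9
```

play_rows:
  targets: "0 0 0 0 3 0 -1;0 0 0 0 0 0 -1;0 0 0 0 0 0 -1"

```text
time: 24.18
tcp_pos: [577.7, 160.4, 233.4]
orientation: [0.312, -3.125, 0.014]
ft_force: [-1.7, -12.9, 7.9]
gripper_width: 0.088
grasp_force: 61.9
```

play_rows:
  targets: "0 0 0 0 3 0 -1;0 0 0 0 0 0 -1;0 0 0 0 0 0 -1"

```text
time: 24.43
tcp_pos: [577.7, 160.5, 233.4]
orientation: [0.31, -3.126, 0.023]
ft_force: [-0.7, -20.3, 8.3]
gripper_width: 0.087
grasp_force: 62.0
```

play_rows:
  targets: "0 0 0 0 3 0 -1;0 0 0 0 0 0 -1;0 0 0 0 0 0 -1"

```text
time: 24.68
tcp_pos: [577.6, 160.7, 233.4]
orientation: [-0.307, 3.126, -0.032]
ft_force: [0.2, -27.4, 8.1]
gripper_width: 0.084
grasp_force: 62.1
```

Hard stop reached. Ease off partly, open, and rise.

play_rows:
  targets: "0 0 0 0 -3 0 -1;0 0 0 0 -2 0 -1;0 0 0 0 0 0 -1;0 0 0 0 0 0 -0.8;0 0 0 0 0 0 -0.6;0 0 0 0 -2 0 -0.4;0 0 0 0 -2 0 -0.4;0 0 0 0 0 0 -0.4;0 0 0 0 0 0 -0.4"

```text
time: 25.43
tcp_pos: [578.3, 161.7, 232.1]
orientation: [0.316, -3.125, -0.001]
ft_force: [0.2, -0.0, -0.2]
gripper_width: 0.305
grasp_force: 0.0
```

```bash
python3 -c "
from h import *
st((577.7,160.5,300))"
```

```text
t 25.43 p [578.3 161.7 232.1] yang 1.772 z [-0.001  0.001 -1.   ] q [ 0.17  0.43  0.14  1.28  0.   -0.04] F [ 0.2 -0.  -0.2] w 0.31 g 0.0
to (577.7, 160.5, 300) delta tool [  0.9  -1.  -67.9]
```

play_rows:
  targets: "0 0 0 0 0 -10 -0.4;0 0 0 0 0 -20 -0.4;0 0 0 0 0 -20 -0.4;0 0 0 0 0 -20 -0.4;0 0 0 0 0 -15 -0.4;0 0 0 20 0 0 -0.4;0 0 0 20 0 0 -0.4;0 0 0 20 0 0 -0.4;0 0 0 20 0 0 -0.4;0 0 0 20 0 0 -0.4;0 0 0 20 0 0 -0.4;0 0 0 20 0 0 -0.4"

```text
time: 26.43
tcp_pos: [440.5, 133.4, 318.3]
orientation: [-0.316, 3.125, 0.001]
ft_force: [0.7, -0.5, 0.9]
gripper_width: 0.301
grasp_force: 0.0
```

```bash
python3 -c "
from h import *
st()
s=snapshot('side')[:,:,::-1].copy();t=snapshot('top')[:,:,::-1].copy()
cv2.imwrite('pics/e_t.png',t);cv2.imwrite('pics/e_s.png',s)
for n,im in(('top',t),('side',s)):
    for a in(1.571,1.5,1.4):
        r=[-175*np.cos(a)-6*np.sin(a)-100,0,175*np.sin(a)-6*np.cos(a)+55]
        print(n,a,*[proj(n,np.array(ch(r[0],y,r[2]))).round(1) for y in(-50,0,50)])
    h=cv2.cvtColor(im,cv2.COLOR_BGR2HSV);u,v=proj(n,np.array(ch(-106,0,230))).astype(int)
    m=cv2.inRange(h,(20,130,110),(32,255,255))[v-45:v+45,u-45:u+45];k,l,s_,c=cv2.connectedComponentsWithStats(m)
    print([(s_[i].tolist(),(c[i]+[u-45,v-45]).round(1).tolist()) for i in range(1,k) if s_[i,4]>8])
    for X in((580,61,173),(588,-257,118)):
        pass
for n,im,b in(('top',t,(280,120,340,185)),('side',s,(265,160,310,250))):
    c,_=blob(im,(0,150,60),(6,255,255),b);print(n,c.reshape(-1,2).mean(0))
"
```

```text
t 26.43 p [440.5 133.4 318.3] yang 1.772 z [ 0.001  0.001 -1.   ] q [ 0.16  0.13 -0.05  1.39  0.   -0.05] F [ 0.7 -0.5  0.9] w 0.3 g 0.0
top 1.571 [132.8 115.5] [136.4 135.9] [140.1 156.7]
top 1.5 [138.2 114.6] [141.9 135. ] [145.6 155.7]
top 1.4 [145.9 113.6] [149.6 133.9] [153.4 154.5]
[([40, 22, 11, 48, 79], [136.0, 136.2])]
side 1.571 [277.7  93.2] [263.6  95.6] [249.3  98. ]
side 1.5 [279.   95.1] [264.9  97.5] [250.5 100. ]
side 1.4 [280.9  98.3] [266.6 100.7] [252.2 103.2]
[([29, 42, 34, 17, 101], [261.3, 97.1])]
top [311.05555556 147.5       ]
side [275.57303371 200.88764045]
```

```bash
python3 -c "
from rig import *
print(sign_off())"
```

```text
the job is handed in; nothing more can be done
None
```

I stood the glue bottle upright on the small cork mat, pushed the tray home against the back wall, and swung the flap up to its hard stop. I did these in that order and handed the job in at about 26.5 s; the last images show the bar where it should be when shut and the bottle unmoved, though I didn't re-check the bystanders.

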